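Pin back the sprung keeper arm of a dish stage

TASK

The sprung arm on the grey stage lies across the petri dish, so the dish cannot be taken out. Use the tall slim pin from the little stand to push the arm back against its spring until it is clear of the dish, and drop the pin into the hole in the stage, right down, so that it holds the arm open. Leave the dish sitting in its place, and let go of the pin.

Things in the scene. Friction and masses are not known exactly. Their poses are not given: they have to be found in the camera images.
- pin_head (a point): Tall round steel pin, 114 mm long; this point is the centre of its grip head (24 mm diameter, 36 mm tall), z along the pin. Shank 14 mm diameter, tapered tip 96 mm below this point. Starts upright in one of two wells 30 mm deep (pull straight up) of a low grey stand 60x150x34 mm; the other well holds a short plug with a flat 30 mm head, not for this job. About 0.14 kg.
- pin_hole (a point): Mouth centre of the round hole (18 mm wide, 31 mm deep, chamfered) in the flat top of the fixed grey stage, 190x200 mm, top 36 mm above the bench. Axes: the stage's, z up, turned up to 20 degrees. In these, in mm from here: arm's pivot (97, 87), dish middle (97, 12), resting arm's far end (97, -79). The coil-spring post at the pivot stands 64 above the top, a stop post near it 38.
- keeper_arm (a joint): Sprung bar 12 mm wide, underside 20 and top 36 mm above the stage's top. rad: 0 = at rest across the dish, growing clockwise from above to 1.3; about 0.9 when held by the seated pin (it leans 12 degrees). Spring: 2 to 3 N at the hole's radius (130 mm). The pin goes down clear of the dish on the resting arm's +x side (pin_hole axes), e.g. over (127, -45), and pushes it straight to the hole.
- dish_mid (a point): Middle, half-way up, of the closed petri dish (67 mm diameter, 16 mm tall) that lies loose and flat on the stage under the arm, between four studs 6 mm high; its top is 16 mm above the stage's top. Another dish lies on the bench and has no part in this.

How it is judged:
By the outcome, as a careful person would: the job done as asked, in the order asked, and still so for the second after the job is handed in, with the robot touching nothing.
It also fails if it takes over 45 s, if anything falls off the work surface, if the arm or the gripper's body presses on something with over 40 N, if the wrist force passes 120 N, or if a joint passes its speed limit or range.

ROBOT

A 7-joint arm with a two-finger parallel gripper is mounted at the origin on a cart in front of the work surface, level with it; the furniture and walls round the work are solid. World frame = base frame: x ahead of the robot, y to its left, z up, the work surface at z = 0. Lengths are in m, angles in rad, forces in N, time in s.
With the tool pointing down it reaches from about 0.35 to 0.9 m from the base axis. Payload 7.2 kg.
Tool frame: the origin (TCP) lies at the very end of the fingers, on their centre line; the grasp point (between the pads) lies 19 mm behind it; z points along the fingers, y is the direction in which the jaws open and shut (so a half turn about z gives the same grasp; the last joint's range is limited). The gripper opens to 88 mm and grips with 3 to 60 N. Pads are 20 mm wide; open, the fingers measure 115 mm over their backs; the gripper's body (75 mm by 178 mm) begins 61 mm behind the grasp point.
Start: joints at [1.151, 0.411, -0.013, 1.596, 0.006, 1.134, -0.082], TCP at [0.215, -0.587, 0.223] pointing down, gripper open.
Joint ranges: [-2.95, 2.95], [-0.29, 1.99], [-1.47, 1.44], [0.14, 2.54], [-1.03, 4.17], [0.13, 1.85], [-2.86, 2.86]. Speed limits (rad/s): [2.39, 2.39, 3.01, 3.01, 3.14, 3.14, 3.14].

INTERFACE

Orientations are given as a rotation vector (axis times angle).
In Python, from cell import r, optics, ticket gives the robot as it stands. The module is installed in compiled form; this text tells all that it offers.
- The arm moves only by the tool step_arm, never from a script. Its arguments are lists of equal length, an entry for each row: "linear": the shift along the tool's x, y, z in units of 40 mm (1.0 is 40 mm), a list of three; "spin": the turn about the tool's z in units of 5 degrees (1.0 is 5 degrees); "jaw": the opening in per cent of the stroke, from 0 (shut) to 100 (fully open). In form: {"linear": [[dx, dy, dz], ...], "spin": [spin, ...], "jaw": [jaw, ...]}. A call has exactly 5 rows; each row shifts and turns the commanded pose from where the row before left it, along the tool's axes as they then stand; what a row does not reach is not made up. A row lasts 1/12 s, in which the tool goes at most 41.7 mm and 7.16 degrees, less where a joint would pass 70% of its speed; a pose out of reach is approached as far as the arm can. A call is refused whole if a number of a shift passes 1 or a number of a turn 1, either way. A call with a gripper value outside its range is refused whole. The fingers move at their own pace and stop on an object; "force" is the grip in N (left out, the last holds). Time passes only in rows, so rows that do not move let the fingers close, or fill a call up. It gives the time, the measured TCP pose, the force and the opening at its end, in the units of the state.
- r.sense(): the state, without advancing time (a new reading comes with each control period).
- optics.get_image(name): name is "scene" or "top"; returns (picture, depth): 480x640x3 uint8, red, green, blue; 480x640 float32, m along the optical axis (not along the pixel's ray), 0 where there is no reading.
- optics.camera_params(name): a dict with "mtx" (3x3 intrinsics, pixels), "dist_coeffs" ([k1, k2, p1, p2, k3] as OpenCV has them; the pictures are not rectified), "R" (3x3) and "t" (3): a world point X has camera coordinates R X + t. Camera axes: x right, y down, z forward; pixel columns grow to the right and rows downward; lengths in m; the calibration is good to about 2 mm. A picture is of the moment at which its call begins. camera_params takes no time and is no camera call.
- ticket.job_done(): hands the job in, once; it reports no verdict.
The state is a dict: "clock": time; "qpos": joint angles; "qd": joint speeds; "joint_efforts": joint torques, N m; "tcp_pos": TCP position; "orientation": TCP orientation; "force": force on the tool from outside, world axes, zero at the start; "torque": the same for the moment, N m; "opening": finger opening in m.
Only numpy, scipy, OpenCV 4.12 (cv2) and the standard library are available. Lean on these libraries where they do the work, as an engineer would, in place of code of your own. Each camera call takes 0.05 s, during which the arm holds its last target.

## Working session

There is one attempt and no reset: what is moved stays moved. The work goes in short steps, Python scripts to look and compute and a tool call to move; the robot and the scene stay as the last step left them, time stands still between calls to the robot, and variables do not carry over. Pictures are saved under pics/ and viewed, and the job is handed in when it is done.

Besides the shell and the picture viewer there is one more tool, called as name(argument=value, ...), one argument or row to a line, values as JSON. step_arm: Moves the arm, as the interface text tells. Its arguments: {"type":"object","properties":{"linear":{"type":"array"},"spin":{"type":"array"},"jaw":{"type":"array"},"force":{"type":"number"}},"required":["linear","spin","jaw"]}

```bash
mkdir -p pics
cat > h.py <<'E'
import numpy as np, cv2
from cell import r, optics, ticket
def snap(name,tag):
    im,d=optics.get_image(name); cv2.imwrite(f'pics/{tag}.png',im[:,:,::-1]); np.savez(f'pics/{tag}.npz',im=im,d=d); return im,d
def ray(name,uv):
    c=optics.camera_params(name); p=cv2.undistortPoints(np.array(uv,float).reshape(-1,1,2),np.array(c['mtx']),np.array(c['dist_coeffs'])).reshape(-1,2)
    R=np.array(c['R']);t=np.array(c['t']); d=np.c_[p,np.ones(len(p))]@R; return -R.T@t,d
def onz(name,uv,z):
    o,d=ray(name,uv); return o+d*((z-o[2])/d[:,2])[:,None]
def withdepth(name,uv,dep):
    o,d=ray(name,uv); return o+d*np.array(dep).reshape(-1,1)
def proj(name,X):
    c=optics.camera_params(name); return cv2.projectPoints(np.array(X,float).reshape(-1,1,3),cv2.Rodrigues(np.array(c['R']))[0],np.array(c['t'],float),np.array(c['mtx']),np.array(c['dist_coeffs']))[0].reshape(-1,2)
def tri(a,b):
    o1,d1=ray(*a);o2,d2=ray(*b);d1=d1[0];d2=d2[0]
    s=np.linalg.lstsq(np.c_[d1,-d2],o2-o1,rcond=None)[0];p=o1+s[0]*d1;q=o2+s[1]*d2
    return (p+q)/2,np.linalg.norm(p-q)
E
python3 - <<'E'
from h import *
np.set_printoptions(precision=3,suppress=True)
for n in('scene','top'):
    snap(n,n+'0'); c=optics.camera_params(n); print(n,c, -np.array(c['R']).T@c['t'])
print(r.sense())
E
```

```text
scene {'mtx': array([[489.835,   0.   , 312.214],
       [  0.   , 489.835, 235.057],
       [  0.   ,   0.   ,   1.   ]]), 'dist_coeffs': array([-0.077,  0.   ,  0.   ,  0.   ,  0.   ]), 'R': array([[-0.902, -0.431, -0.013],
       [-0.272,  0.593, -0.758],
       [ 0.334, -0.68 , -0.653]]), 't': array([0.464, 0.289, 0.626])} [0.288 0.454 0.634]
top {'mtx': array([[566.799,   0.   , 313.715],
       [  0.   , 566.799, 230.132],
       [  0.   ,   0.   ,   1.   ]]), 'dist_coeffs': array([-0.111,  0.   ,  0.   ,  0.   ,  0.   ]), 'R': array([[ 0.013, -1.   ,  0.008],
       [-0.989, -0.014, -0.146],
       [ 0.146, -0.006, -0.989]]), 't': array([-0.129,  0.575,  1.191])} [ 0.396 -0.113  1.263]
{'clock': 0.1, 'qpos': array([ 1.151,  0.412, -0.013,  1.597,  0.006,  1.134, -0.082]), 'qd': array([-0.   , -0.001, -0.001, -0.002, -0.002,  0.003,  0.001]), 'joint_efforts': array([  0.003, -58.909,   0.644, -29.171,  -0.054,   0.015,   0.   ]), 'tcp_pos': array([ 0.215, -0.586,  0.222]), 'orientation': array([-3.092, -0.55 ,  0.001]), 'force': array([ 0.252, -1.128,  0.545]), 'torque': array([ 0.052,  0.039, -0.02 ]), 'opening': 0.08766581175691134}
```

View pics/scene0.png

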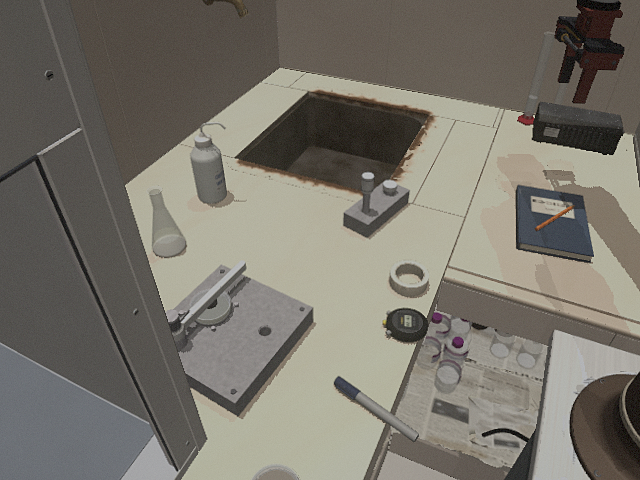

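View pics/top0.png

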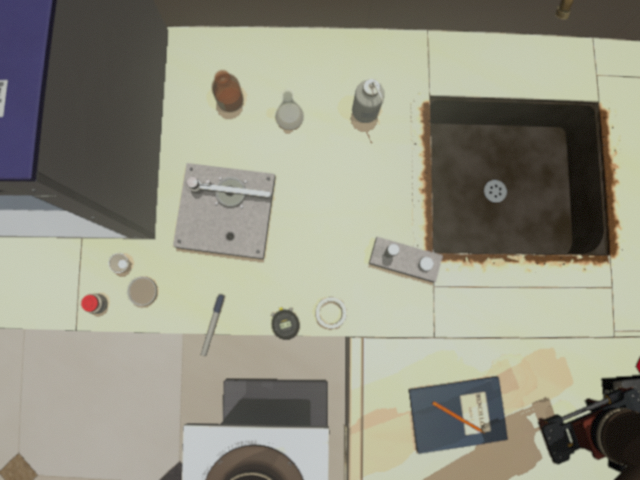

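Run:
```python
import cv2,numpy as np
a=cv2.imread('pics/scene0.png');b=cv2.imread('pics/top0.png')
def z(im,x0,x1,y0,y1,s): return cv2.resize(im[y0:y1,x0:x1],None,fx=s,fy=s,interpolation=cv2.INTER_CUBIC)
cv2.imwrite('pics/z1.png',z(a,165,325,255,415,4)[:600])
cv2.imwrite('pics/z2.png',z(b,165,285,155,265,5))
cv2.imwrite('pics/z3.png',z(a,330,420,160,245,6))
cv2.imwrite('pics/z4.png',z(b,360,450,225,295,7))
```

```text
(no output)
```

View pics/z1.png

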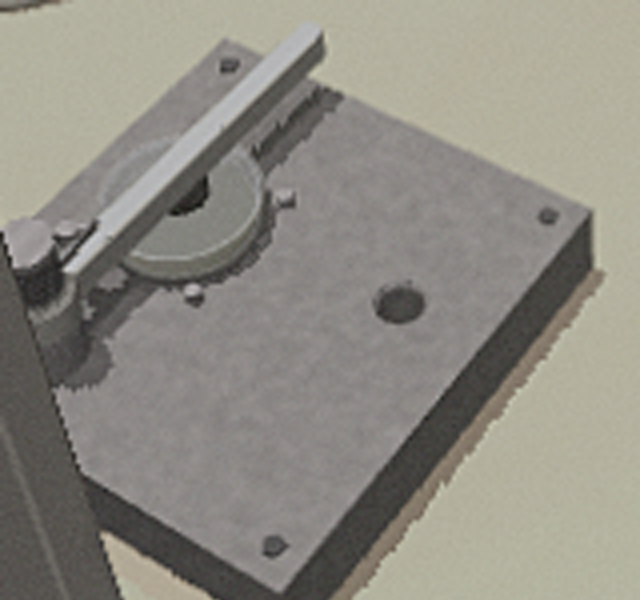

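View pics/z2.png

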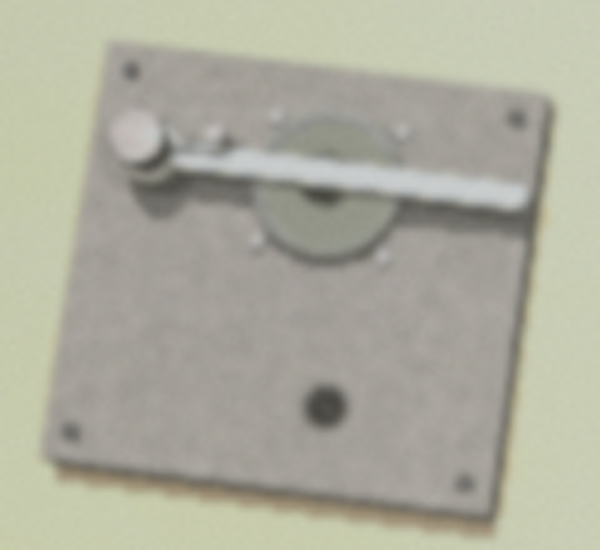

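View pics/z3.png

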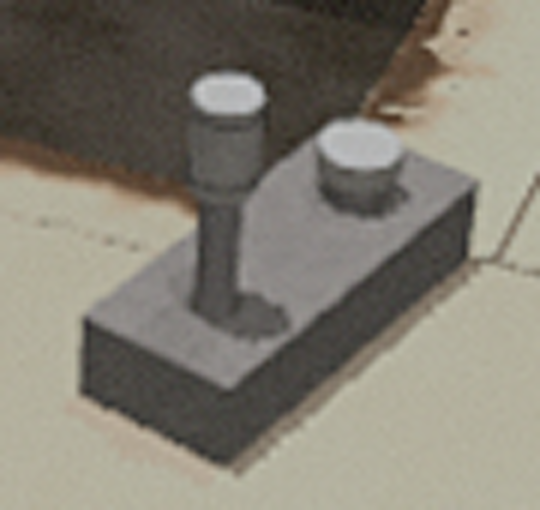

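View pics/z4.png

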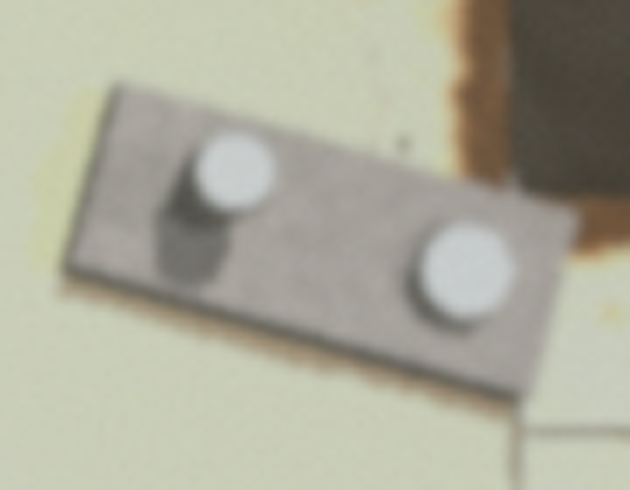

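```bash
cat > m.py <<'E'
from h import *
np.set_printoptions(precision=4,suppress=True)
L={n:np.load(f'pics/{n}0.npz') for n in('scene','top')}
def cen(n,box,lo,hi,tag=''):
    x0,x1,y0,y1=box; g=cv2.cvtColor(L[n]['im'],cv2.COLOR_RGB2GRAY)[y0:y1,x0:x1]
    g=cv2.GaussianBlur(cv2.resize(g,None,fx=4,fy=4,interpolation=cv2.INTER_CUBIC),(0,0),2)
    m=((g>=lo)&(g<=hi)).astype(np.uint8); k,lab,st,c=cv2.connectedComponentsWithStats(m)
    i=1+np.argmax(st[1:,4]); cs,_=cv2.findContours((lab==i).astype(np.uint8),0,1)
    e=cv2.fitEllipse(cs[0]); f=lambda p:np.array([x0+(p[0]+.5)/4-.5,y0+(p[1]+.5)/4-.5])
    print(n,tag,'cen',f(c[i]),'ell',f(e[0]),'axes',np.array(e[1])/4,'box',st[i,:4]/4, 'area',st[i,4]/16); return f(e[0])
P={}
P['pin']=(cen('scene',(358,378,168,182),170,255,'pintop'),cen('top',(384,402,240,258),200,255,'pintop'))
P['plug']=(cen('scene',(380,400,176,192),170,255,'plug'),cen('top',(415,440,252,276),205,255,'plug'))
P['hole']=(cen('scene',(253,277,320,344),0,100,'hole'),cen('top',(220,240,226,246),0,105,'hole'))
for k,(a,b) in P.items():
    X,e=tri(('scene',a),('top',b)); print(k,X,'gap',e)
E
python3 m.py
```

```text
scene pintop cen [367.6089 175.2091] ell [367.6278 175.207 ] axes [ 5.1936 10.5661] box [ 4.75  5.   10.5   5.5 ] area 45.6875
top pintop cen [393.3386 248.8648] ell [393.3407 248.8677] axes [7.1483 7.7109] box [6.   5.75 7.75 7.25] area 45.9375
scene plug cen [390.4348 183.5507] ell [390.5625 183.6086] axes [ 6.3722 15.9756] box [ 3.75  4.75 16.25  6.75] area 75.5Traceback (most recent call last):
  File "m.py", line 13, in <module>
    P['plug']=(cen('scene',(380,400,176,192),170,255,'plug'),cen('top',(415,440,252,276),205,255,'plug'))
                                                             ~~~^^^^^^^^^^^^^^^^^^^^^^^^^^^^^^^^^^^^^^^^
  File "m.py", line 8, in cen
    i=1+np.argmax(st[1:,4]); cs,_=cv2.findContours((lab==i).astype(np.uint8),0,1)
        ~~~~~~~~~^^^^^^^^^^
    return _wrapfunc(a, 'argmax', axis=axis, out=out, **kwds)
    return bound(*args, **kwds)
ValueError: attempt to get argmax of an empty sequence
```

```bash
python3 - <<'E'
import re
s=open('m.py').read()
s=s[:s.index("P['pin']")]+'''
P['pin']=(cen('scene',(358,378,168,182),160,255,'pintop'),cen('top',(386,400,242,256),174,255,'pintop'))
P['plug']=(cen('scene',(380,400,176,192),170,255,'plug'),cen('top',(418,436,256,273),174,255,'plug'))
P['hole']=(cen('scene',(253,277,320,344),0,105,'hole'),cen('top',(220,240,226,246),0,115,'hole'))
for k,(a,b) in P.items():
    X,e=tri(('scene',a),('top',b)); print(k,X,'gap',e)
g=cv2.cvtColor(L['top']['im'],cv2.COLOR_RGB2GRAY)
print(g[242:256,384:404]);print(g[228:246,220:240])
g=cv2.cvtColor(L['scene']['im'],cv2.COLOR_RGB2GRAY);print(g[170:182,358:380])
for n in P:
  for j,c in enumerate(('scene','top')):
    u=P[n][j];i=np.round(u).astype(int);print(n,c,withdepth(c,[u],[np.median(L[c]['d'][i[1]-1:i[1]+2,i[0]-1:i[0]+2])]))
'''
open('m.py','w').write(s)
E
python3 m.py
```

```text
scene pintop cen [367.5921 175.2299] ell [367.6055 175.2273] axes [ 5.6077 11.0105] box [ 4.5   4.75 11.    5.75] area 51.25
top pintop cen [393.7186 248.5525] ell [393.7403 248.5473] axes [10.414  11.2995] box [ 2.75  1.5  11.25 10.75] area 95.625
scene plug cen [390.4348 183.5507] ell [390.5625 183.6086] axes [ 6.3722 15.9756] box [ 3.75  4.75 16.25  6.75] area 75.5
top plug cen [426.917  262.9039] ell [426.9154 262.897 ] axes [12.6671 13.0899] box [ 3.    0.75 13.25 13.  ] area 134.625
scene hole cen [264.4854 330.8443] ell [264.4811 330.8428] axes [ 9.4012 12.7943] box [ 5.5   6.5  13.    9.75] area 98.125
top hole cen [229.6103 235.9429] ell [229.6107 235.9455] axes [7.8028 8.0344] box [6.   6.5  8.25 8.  ] area 52.0
pin [ 0.5313 -0.2841  0.1165] gap 0.0021315979757528685
plug [ 0.5079 -0.3656  0.0528] gap 0.0008631367886453825
hole [0.5636 0.0635 0.0345] gap 0.0019308498601218298
[[163 165 166 167 165 162 161 162 164 169 170 171 175 179 183 187 192 194
  196 196]
 [164 165 167 164 164 160 163 169 170 170 171 169 168 166 167 171 176 181
  184 187]
 [163 164 163 163 161 165 171 1
[... 3157 characters left out ...]
9  62  63  64]
 [ 68  68  68  71 106 157 180 186 184 185 183 185 188 184 178 140  60  63
   61  58  64  61]
 [ 66  64  72  73  73  93 139 161 164 171 172 171 176 161 125  68  52  69
   65  67  63  61]
 [ 74  73  65  67  69  67  74  79  92  97 100  93  95  89  77  63  47  65
   62  65  64  65]
 [ 70  70  69  74  79  70  70  78  81  82  84  82  87  83  71  77  53  66
   61  61  62  63]
 [ 75  72  65  80  87  84  87  79  66  70  70  66  76  78  89  79  48  61
   63  54  62  62]]
pin scene [[ 0.5315 -0.2812  0.1184]]
pin top [[ 0.5301 -0.2842  0.1181]]
plug scene [[ 0.5072 -0.3612  0.0559]]
plug top [[ 0.5076 -0.366   0.0514]]
hole scene [[0.5697 0.0564 0.0232]]
hole top [[0.5666 0.0673 0.0057]]
```

```bash
cat >> m.py <<'E'
print('-----')
im=L['top']['im'].astype(int); box=(165,285,155,270)
x0,x1,y0,y1=box; sub=im[y0:y1,x0:x1]
m=((np.abs(sub[...,0]-sub[...,2])<14)&(sub.sum(2)>270)).astype(np.uint8)
m=cv2.morphologyEx(m,cv2.MORPH_CLOSE,np.ones((9,9)));m=cv2.morphologyEx(m,cv2.MORPH_OPEN,np.ones((5,5)))
cs,_=cv2.findContours(m,0,1);c=max(cs,key=cv2.contourArea).reshape(-1,2)+[x0,y0]
W=onz('top',c,0.036)[:,:2]
rc=cv2.minAreaRect((W*1000).astype(np.float32));print('stage rect',rc)
q=cv2.approxPolyDP((W*1000).astype(np.float32).reshape(-1,1,2),15,True).reshape(-1,2);print(q)
v=im.copy().astype(np.uint8);cv2.drawContours(v,[c.reshape(-1,1,2)],-1,(255,0,0),1)
cv2.imwrite('pics/stage.png',cv2.resize(v[y0:y1,x0:x1,::-1],None,fx=5,fy=5))
# screws
for b in ((188,195,165,173),(265,272,175,182),(176,183,237,245),(254,262,247,255)):
    u=cen('top',b,0,145,'screw'); print(onz('top',[u],.036))
for n in('scene','top'):
    print('pin z.118',n,onz(n,[P['pin'][n=='top']],.118),'hole z.036',onz(n,[P['hole'][n=='top']],.036))
E
python3 m.py | sed -n '/-----/,$p'
```

```text
-----
stage rect ((620.2909545898438, 77.07040405273438), (199.0779571533203, 190.41017150878906), 83.45883178710938)
[[723.6356 164.7715]
 [538.4939 182.4555]
 [517.2596  -9.2439]
 [700.5778 -31.0559]]
top screw cen [190.8885 168.7816] ell [190.8837 168.7785] axes [4.0139 4.3231] box [1.25 2.   4.25 4.5 ] area 15.0625
[[0.7127 0.1554 0.036 ]]
top screw cen [267.8795 178.329 ] ell [267.874  178.3324] axes [4.3449 4.633 ] box [1.   1.5  4.75 4.75] area 17.3125
[[ 0.6928 -0.0176  0.036 ]]
top screw cen [178.7677 241.0427] ell [178.7642 241.0397] axes [4.3913 5.1399] box [0.75 2.   5.   5.  ] area 19.375
[[0.5496 0.1746 0.036 ]]
top screw cen [257.4705 251.2703] ell [257.4734 251.2641] axes [4.1777 4.2707] box [1.75 2.5  4.5  4.5 ] area 15.375
[[0.5297 0.0009 0.036 ]]
pin z.118 scene [[ 0.5316 -0.2818  0.118 ]] hole z.036 [[0.5638 0.0648 0.036 ]]
pin z.118 top [[ 0.5301 -0.2842  0.118 ]] hole z.036 [[0.5625 0.0629 0.036 ]]
```

Run:
```python
from h import *
np.set_printoptions(precision=3,suppress=True)
# height map from top depth: tall things
z=np.load('pics/top0.npz');d=z['d']
vv,uu=np.mgrid[0:480:1,0:640:1]
X=withdepth('top',np.c_[uu.ravel(),vv.ravel()],d.ravel()).reshape(480,640,3)
for v in range(20,340,20): print(v,[f"{X[v,u,1]:.2f}:{X[v,u,2]:.2f}" for u in range(0,260,20)], f"{X[v,200,0]:.2f}")
```

```text
20 ['0.30:0.60', '0.28:0.59', '0.25:0.60', '0.24:0.56', '0.24:0.49', '0.24:0.42', '0.24:0.33', '0.24:0.22', '0.24:0.08', '0.20:0.03', '0.16:0.03', '0.11:0.03', '0.06:0.02'] 1.08
40 ['0.30:0.60', '0.27:0.60', '0.24:0.60', '0.24:0.55', '0.24:0.48', '0.24:0.41', '0.24:0.32', '0.24:0.21', '0.24:0.07', '0.21:-0.00', '0.16:0.00', '0.11:0.00', '0.06:-0.00'] 1.04
60 ['0.30:0.59', '0.27:0.60', '0.24:0.60', '0.24:0.54', '0.24:0.48', '0.24:0.40', '0.24:0.31', '0.24:0.19', '0.24:0.05', '0.20:-0.00', '0.16:-0.01', '0.11:-0.00', '0.06:-0.00'] 0.99
80 ['0.29:0.60', '0.26:0.60', '0.24:0.59', '0.24:0.54', '0.24:0.47', '0.24:0.39', '0.24:0.30', '0.24:0.19', '0.24:0.05', '0.20:0.00', '0.15:-0.00', '0.08:0.13', '0.06:0.00'] 0.94
100 ['0.29:0.60', '0.26:0.59', '0.23:0.59', '0.24:0.53', '0.24:0.46', '0.24:0.38', '0.24:0.29', '0.24:0.18', '0.24:0.02', '0.20:-0.00', '0.15:0.00', '0.09:0.08', '0.05:0.04'] 0.89
120 ['0.28:0.60', '0.26:0.60', '0.24:0.58', '0.24:0.52', '0.24:0.46', '0.24:0.38', '0.24:0.28', '0.24:0.16', '0.24:0.02', '0.20:-0.01', '0.15:0.00', '0.10:-0.00', '0.05:-0.00'] 0.84
140 ['0.28:0.60', '
[... 1112 characters left out ...]
 '0.46:0.00', '0.41:-0.01', '0.36:-0.00', '0.31:0.00', '0.27:-0.00', '0.23:-0.00', '0.18:-0.00', '0.13:0.00', '0.09:0.00', '0.04:0.00'] 0.51
280 ['0.60:-0.00', '0.55:-0.00', '0.50:0.00', '0.46:-0.00', '0.41:-0.00', '0.36:-0.00', '0.32:-0.01', '0.26:0.02', '0.22:-0.00', '0.18:-0.00', '0.13:-0.00', '0.09:-0.00', '0.04:0.00'] 0.47
300 ['0.59:0.00', '0.55:-0.00', '0.50:-0.00', '0.45:-0.00', '0.41:-0.00', '0.34:0.04', '0.31:0.00', '0.26:0.02', '0.22:0.00', '0.17:-0.00', '0.13:0.00', '0.08:0.02', '0.04:-0.00'] 0.42
320 ['0.59:-0.00', '0.54:0.00', '0.50:-0.00', '0.45:0.00', '0.40:-0.00', '0.35:0.00', '0.31:0.00', '0.26:0.00', '0.22:-0.00', '0.17:-0.00', '0.13:0.01', '0.08:-0.00', '0.04:-0.00'] 0.38
```

```bash
ls pics
```

```text
scene0.npz
scene0.png
stage.png
top0.npz
top0.png
z1.png
z2.png
z3.png
z4.png
```

```bash
cat > plan.py <<'E'
from h import *
from scipy.spatial.transform import Rotation as Ro
np.set_printoptions(precision=3,suppress=True)
def state(): 
    s=r.sense(); R=Ro.from_rotvec(s['orientation']).as_matrix(); return s,R
def yaw(R): return np.degrees(np.arctan2(R[1,1],R[0,1]))
def rows(target,yawt,n,p=None,R=None):
    s,R0=state(); p=s['tcp_pos'] if p is None else p; R=R0 if R is None else R
    dy=(yawt-yaw(R)+90)%180-90; d=(np.array(target)-p)/n
    out=[]
    for i in range(n):
        out.append(np.round(R.T@d/.04,3).tolist()); R=Ro.from_euler('z',dy/n,degrees=True).as_matrix()@R
    print('spin/row',round(-dy/n/5,3)); 
    for o in out: print(o)
def st():
    s,R=state(); print('t',round(s['clock'],2),'p',s['tcp_pos'],'yaw',round(yaw(R),2),'zax',R[:,2],'F',s['force'],'T',s['torque'],'open',round(s['opening'],4),'q7',s['qpos'])
xh=np.array([.9934,-.115,0]);yh=np.array([.115,.9934,0]);H=np.array([.5632,.0639,.036])
def stg(x,y,z): return H+xh*x/1e3+yh*y/1e3+[0,0,z/1e3]
E
python3 -c "
from plan import *
st(); rows([.531,-.283,.17],-28,15)
print(stg(127,-45,0))"
```

```text
t 0.1 p [ 0.215 -0.586  0.222] yaw -69.84 zax [-0.001  0.001 -1.   ] F [ 0.252 -1.128  0.545] T [ 0.052  0.039 -0.02 ] open 0.0877 q7 [ 1.151  0.412 -0.013  1.597  0.006  1.134 -0.082]
spin/row -0.558
[0.668, -0.293, 0.087]
[0.682, -0.26, 0.087]
[0.694, -0.227, 0.087]
[0.704, -0.193, 0.087]
[0.712, -0.158, 0.087]
[0.719, -0.123, 0.087]
[0.724, -0.088, 0.087]
[0.728, -0.053, 0.086]
[0.73, -0.017, 0.086]
[0.73, 0.018, 0.086]
[0.728, 0.054, 0.086]
[0.724, 0.089, 0.086]
[0.719, 0.124, 0.086]
[0.712, 0.159, 0.086]
[0.704, 0.194, 0.086]
[0.684 0.005 0.036]
```

step_arm(
  linear=[
    [0.67, -0.29, 0.09],
    [0.68, -0.26, 0.09],
    [0.69, -0.23, 0.09],
    [0.7, -0.19, 0.09],
    [0.71, -0.16, 0.09],
  ],
  spin=[-0.56, -0.56, -0.56, -0.56, -0.56],
  jaw=[100, 100, 100, 100, 100],
)

```text
clock: 0.52
tcp_pos: [0.3209, -0.4846, 0.2041]
orientation: [-3.001, -0.926, 0.0]
force: [0.2, -1.6, 0.5]
opening: 0.0875
```

step_arm(
  linear=[
    [0.72, -0.12, 0.09],
    [0.72, -0.09, 0.09],
    [0.73, -0.05, 0.09],
    [0.73, -0.02, 0.09],
    [0.73, 0.02, 0.09],
  ],
  spin=[-0.56, -0.56, -0.56, -0.56, -0.56],
  jaw=[100, 100, 100, 100, 100],
)

```text
clock: 0.93
tcp_pos: [0.4261, -0.3835, 0.1862]
orientation: [-2.866, -1.285, 0.0]
force: [0.2, 0.2, -0.1]
opening: 0.0879
```

```bash
python3 -c "
from plan import *
st(); rows([.531,-.283,.17],-28,5)"
```

```text
t 0.93 p [ 0.426 -0.383  0.186] yaw -41.71 zax [-0.  0. -1.] F [ 0.163  0.228 -0.06 ] T [-0.084 -0.012  0.002] open 0.0879 q7 [ 0.816  0.37  -0.217  1.757  0.091  1.026 -0.162]
spin/row -0.548
[0.724, 0.057, 0.081]
[0.721, 0.092, 0.081]
[0.715, 0.126, 0.081]
[0.708, 0.16, 0.081]
[0.7, 0.194, 0.081]
```

step_arm(
  linear=[
    [0.72, 0.06, 0.08],
    [0.72, 0.09, 0.08],
    [0.72, 0.13, 0.08],
    [0.71, 0.16, 0.08],
    [0.7, 0.19, 0.08],
  ],
  spin=[-0.55, -0.55, -0.55, -0.55, -0.55],
  jaw=[100, 100, 100, 100, 100],
)

```text
clock: 1.35
tcp_pos: [0.5312, -0.2833, 0.1701]
orientation: [-2.692, -1.619, 0.001]
force: [0.1, 0.2, 0.8]
opening: 0.0879
```

```bash
python3 -c "
from plan import *
st(); rows([.531,-.283,.13],-28,3); snap('top','top1');snap('scene','scene1')
import cv2
a=cv2.imread('pics/top1.png');b=cv2.imread('pics/scene1.png')
cv2.imwrite('pics/c1.png',np.hstack([cv2.resize(a[180:330,330:480],None,fx=2.6,fy=2.6),cv2.resize(b[100:250,290:440],None,fx=2.6,fy=2.6)]))
print(proj('top',[[.531,-.283,.151]]),proj('scene',[[.531,-.283,.151]]))"
```

```text
t 1.35 p [ 0.531 -0.283  0.17 ] yaw -27.96 zax [-0.001  0.    -1.   ] F [0.142 0.165 0.767] T [-0.067 -0.003  0.031] open 0.0879 q7 [ 0.632  0.441 -0.301  1.698  0.148  1.026 -0.207]
spin/row 0.002
[0.001, -0.002, 0.334]
[0.001, -0.002, 0.334]
[0.001, -0.002, 0.334]
[[395.595 246.181]] [[369.212 159.978]]
```

View pics/c1.png

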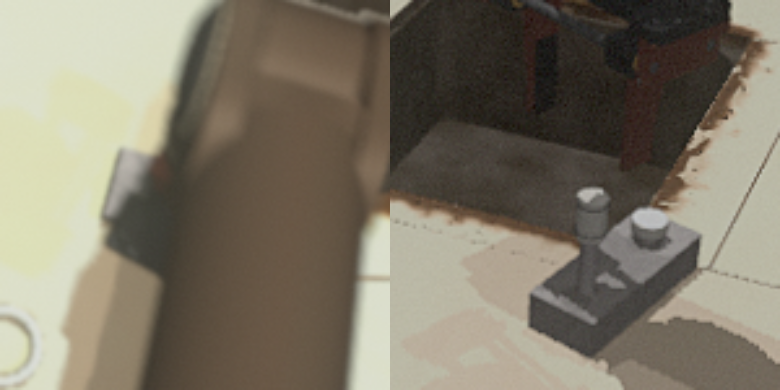

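step_arm(
  linear=[
    [0, 0, 0.5],
    [0, 0, 0.5],
    [0, 0, 0.5],
    [0, 0, 0.4],
    [0, 0, 0.32],
  ],
  spin=[0, 0, 0, 0, 0],
  jaw=[100, 100, 100, 100, 100],
)

```text
clock: 1.87
tcp_pos: [0.5293, -0.2848, 0.0801]
orientation: [-2.694, -1.614, 0.002]
force: [-0.4, -0.7, 0.3]
opening: 0.0878
```

step_arm(
  linear=[
    [0, 0, 0],
    [0, 0, 0],
    [0, 0, 0],
    [0, 0, 0],
    [0, 0, 0],
  ],
  spin=[0, 0, 0, 0, 0],
  jaw=[50, 40, 35, 30, 25],
  force=20,
)

```text
clock: 2.28
tcp_pos: [0.5312, -0.2848, 0.0829]
orientation: [2.693, 1.615, 0.001]
force: [0.7, -0.0, 0.4]
opening: 0.0574
```

step_arm(
  linear=[
    [0, 0, 0],
    [0, 0, 0],
    [0, 0, 0],
    [0, 0, 0],
    [0, 0, 0],
  ],
  spin=[0, 0, 0, 0, 0],
  jaw=[15, 10, 10, 10, 10],
  force=20,
)

```text
clock: 2.7
tcp_pos: [0.5306, -0.2844, 0.0819]
orientation: [2.694, 1.616, -0.0]
force: [-0.6, -0.3, 0.3]
opening: 0.0249
```

```bash
python3 -c "
from plan import *
st(); snap('scene','scene2')
b=cv2.imread('pics/scene2.png')
cv2.imwrite('pics/c2.png',cv2.resize(b[100:250,290:440],None,fx=4,fy=4))"
```

```text
t 2.7 p [ 0.531 -0.284  0.082] yaw -28.09 zax [-0. -0. -1.] F [-0.556 -0.312  0.274] T [-0.101 -0.091  0.005] open 0.0249 q7 [ 0.617  0.541 -0.28   1.775  0.19   0.853 -0.241]
```

View pics/c2.png

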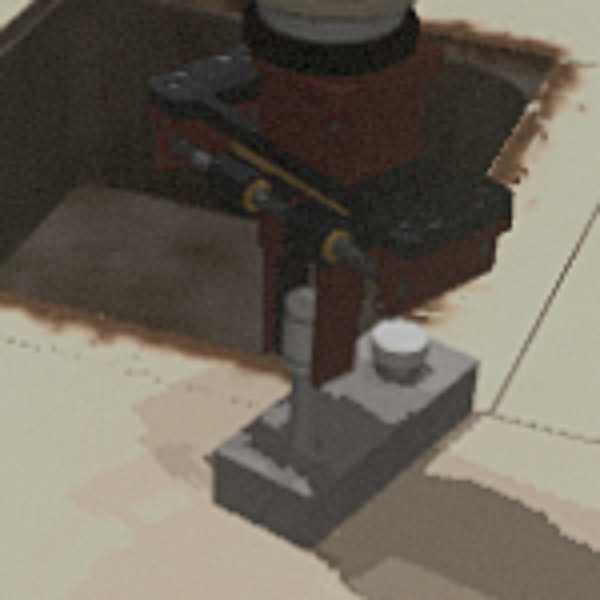

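step_arm(
  linear=[
    [0, 0, 0],
    [0, 0, 0],
    [0, 0, 0],
    [0, 0, 0],
    [0, 0, -0.2],
  ],
  spin=[0, 0, 0, 0, 0],
  jaw=[5, 5, 5, 5, 5],
  force=50,
)

```text
clock: 3.17
tcp_pos: [0.5296, -0.284, 0.0886]
orientation: [-2.692, -1.615, 0.002]
force: [-0.0, 0.1, -1.0]
opening: 0.0235
```

step_arm(
  linear=[
    [0, 0, -0.3],
    [0, 0, -0.5],
    [0, 0, -0.7],
    [0, 0, -0.7],
    [0, 0, -0.6],
  ],
  spin=[0, 0, 0, 0, 0],
  jaw=[5, 5, 5, 5, 5],
)

```text
clock: 3.58
tcp_pos: [0.5309, -0.2844, 0.2048]
orientation: [2.693, 1.615, 0.002]
force: [0.4, -0.3, -0.3]
opening: 0.0235
```

```bash
python3 -c "
from plan import *
st(); snap('scene','scene3')
b=cv2.imread('pics/scene3.png')
cv2.imwrite('pics/c3.png',cv2.resize(b[80:230,290:440],None,fx=4,fy=4))
rows(stg(127,-45,175),-28,10)"
```

```text
t 3.58 p [ 0.531 -0.284  0.205] yaw -28.09 zax [ 0.002 -0.001 -1.   ] F [ 0.419 -0.3   -0.343] T [-0.044 -0.07  -0.027] open 0.0235 q7 [ 0.639  0.407 -0.305  1.661  0.135  1.092 -0.195]
spin/row -0.002
[0.817, -0.008, -0.003]
[0.817, -0.008, -0.003]
[0.817, -0.008, -0.003]
[0.817, -0.008, -0.003]
[0.817, -0.008, -0.003]
[0.817, -0.007, -0.003]
[0.817, -0.007, -0.003]
[0.817, -0.007, -0.003]
[0.817, -0.007, -0.003]
[0.817, -0.007, -0.003]
```

View pics/c3.png

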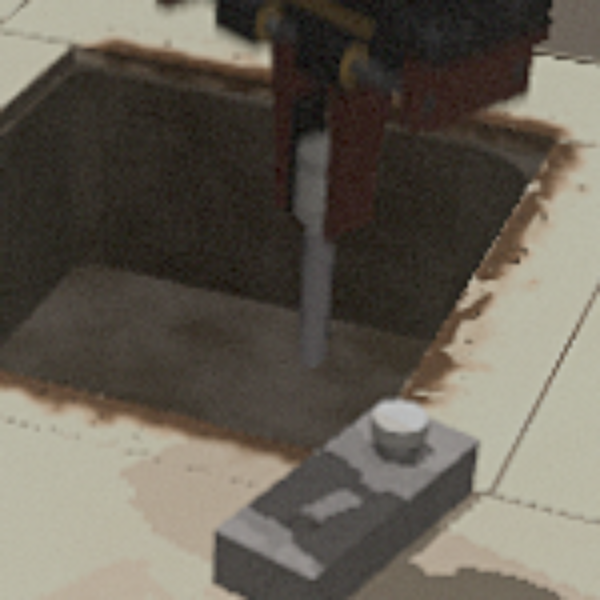

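step_arm(
  linear=[
    [0.5, 0, 0],
    [0.8, 0, 0],
    [0.9, -0.01, 0],
    [0.9, -0.01, 0],
    [0.9, -0.01, 0],
  ],
  spin=[0, 0, 0, 0, 0],
  jaw=[5, 5, 5, 5, 5],
)

```text
clock: 4.05
tcp_pos: [0.6055, -0.1415, 0.203]
orientation: [2.694, 1.614, 0.001]
force: [0.2, 0.3, -1.4]
opening: 0.0232
```

step_arm(
  linear=[
    [0.9, -0.01, 0],
    [0.9, -0.01, 0],
    [0.9, -0.01, 0],
    [0.9, -0.01, 0],
    [0.5, 0, 0],
  ],
  spin=[0, 0, 0, 0, 0],
  jaw=[5, 5, 5, 5, 5],
)

```text
clock: 4.47
tcp_pos: [0.6818, 0.0082, 0.2028]
orientation: [-2.689, -1.621, -0.004]
force: [-0.3, -0.1, -1.0]
opening: 0.0236
```

```bash
python3 -c "
from plan import *
st(); snap('scene','scene4');snap('top','top4');st()
b=cv2.imread('pics/scene4.png')
cv2.imwrite('pics/c4.png',cv2.resize(b[150:350,150:350],None,fx=3,fy=3))
b=cv2.imread('pics/top4.png')
cv2.imwrite('pics/c4t.png',cv2.resize(b[120:320,140:340],None,fx=3,fy=3))
s=r.sense();p=s['tcp_pos'];print(proj('scene',[p,p-[0,0,.077],p-[0,0,.041]]))
rows(stg(127,-45,87),-28,5)"
```

```text
t 4.47 p [0.682 0.008 0.203] yaw -27.86 zax [ 0.001  0.003 -1.   ] F [-0.331 -0.099 -1.007] T [ 0.028 -0.053  0.001] open 0.0236 q7 [ 0.154  0.551 -0.361  1.449  0.199  1.176 -0.721]
t 4.57 p [0.682 0.009 0.202] yaw -27.71 zax [ 0.001  0.003 -1.   ] F [ 0.462  0.072 -1.129] T [-0.039 -0.08  -0.007] open 0.0232 q7 [ 0.154  0.552 -0.362  1.449  0.199  1.176 -0.719]
[[204.859 204.624]
 [212.48  243.777]
 [209.031 226.123]]
spin/row 0.012
[-0.014, 0.022, 0.397]
[-0.014, 0.022, 0.397]
[-0.014, 0.022, 0.397]
[-0.014, 0.022, 0.397]
[-0.014, 0.022, 0.397]
```

View pics/c4.png

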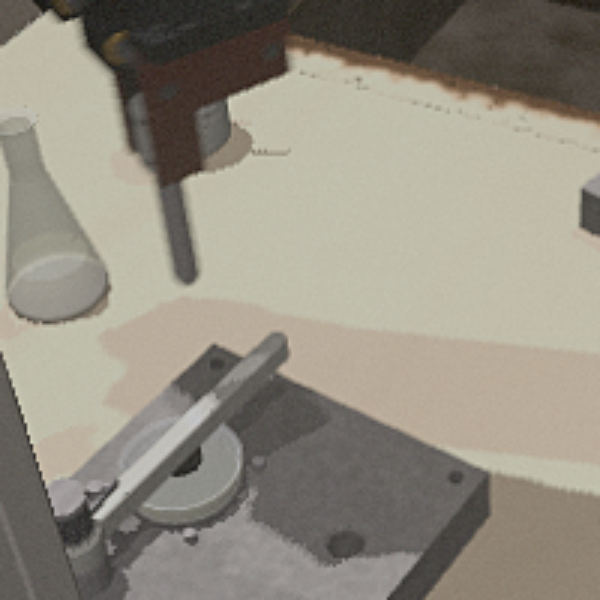

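View pics/c4t.png

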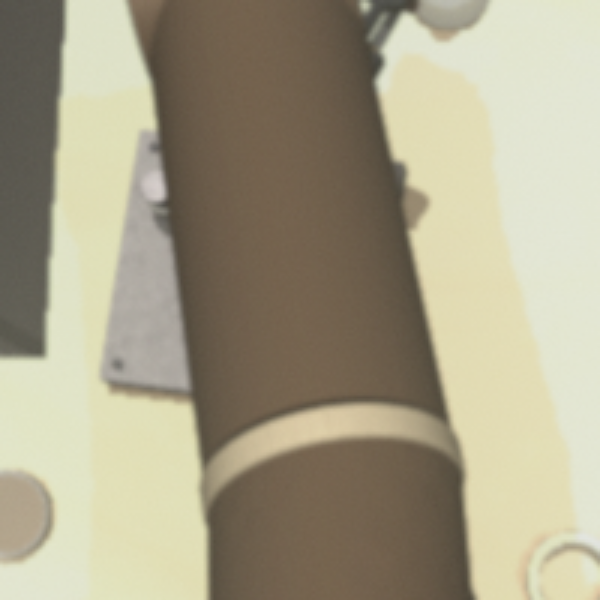

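step_arm(
  linear=[
    [0, 0.02, 0.3],
    [0, 0.02, 0.4],
    [0, 0.02, 0.5],
    [0, 0.02, 0.5],
    [0, 0, 0.3],
  ],
  spin=[0, 0, 0, 0, 0],
  jaw=[5, 5, 5, 5, 5],
)

```text
clock: 4.98
tcp_pos: [0.682, -0.0016, 0.1192]
orientation: [-2.696, -1.612, 0.005]
force: [-0.6, -0.3, -0.7]
opening: 0.0234
```

```bash
sed -i 's/H=np.array(\[.5632,.0639/H=np.array([.5638,.0648/' plan.py; python3 -c "
from plan import *
st(); snap('scene','scene5');st()
b=cv2.imread('pics/scene5.png')
cv2.imwrite('pics/c5.png',cv2.resize(b[200:350,150:300],None,fx=4,fy=4))
s=r.sense();p=s['tcp_pos'];print(proj('scene',[p-[0,0,.077],p-[0,0,.041],stg(127,-45,0),stg(97,-79,36),stg(97,12,16),stg(0,0,0)]))
d=p-H;print('stage',d@xh*1e3,d@yh*1e3)"
```

```text
t 4.98 p [ 0.682 -0.002  0.119] yaw -28.24 zax [-0.003 -0.002 -1.   ] F [-0.578 -0.313 -0.682] T [-0.054 -0.026  0.008] open 0.0234 q7 [ 0.155  0.627 -0.342  1.527  0.233  1.031 -0.74 ]
t 5.03 p [ 0.681 -0.001  0.117] yaw -28.22 zax [-0.006 -0.001 -1.   ] F [-1.191  0.285 -2.995] T [-0.08   0.032 -0.005] open 0.0235 q7 [ 0.154  0.629 -0.342  1.528  0.233  1.03  -0.741]
[[223.559 277.663]
 [220.662 262.366]
 [219.804 281.38 ]
 [243.876 260.568]
 [209.619 303.79 ]
 [264.49  330.852]]
stage 124.0416104267234 -52.247409065251546
```

View pics/c5.png

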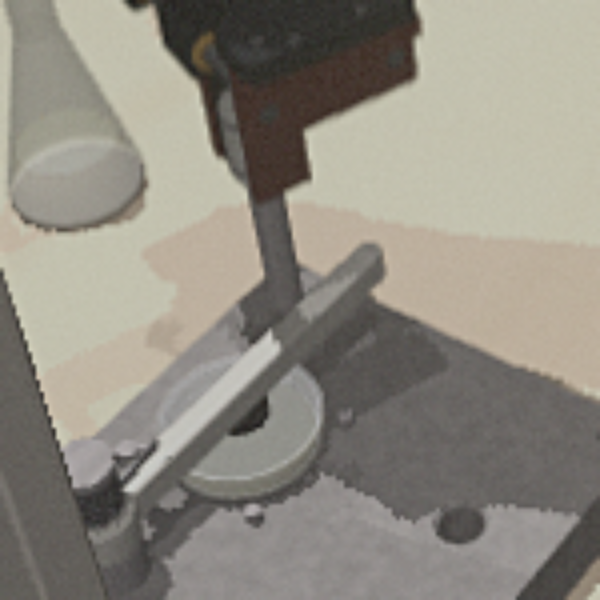

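step_arm(
  linear=[
    [0, 0, -0.1],
    [0, 0, 0],
    [0, 0, 0],
    [0, 0, 0],
    [0, 0, 0],
  ],
  spin=[0, 0, 0, 0, 0],
  jaw=[5, 5, 5, 5, 5],
)

```text
clock: 5.45
tcp_pos: [0.684, 0.0012, 0.127]
orientation: [2.693, 1.615, 0.002]
force: [-0.5, -0.3, -1.4]
opening: 0.0233
```

```bash
python3 -c "
from plan import *
st()
s,R=state();p=s['tcp_pos'];d=p-H;print('stage',d@xh*1e3,d@yh*1e3)
rows(stg(60,-40,90),-28,5)
rows(stg(0,0,90),-28,5,p=stg(60,-40,90))"
```

```text
t 5.45 p [0.684 0.001 0.127] yaw -28.1 zax [ 0.002 -0.    -1.   ] F [-0.523 -0.315 -1.354] T [-0.081 -0.068 -0.053] open 0.0233 q7 [ 0.153  0.621 -0.345  1.519  0.23   1.04  -0.739]
stage 126.73316945085774 -49.334093117022206
spin/row -0.004
[-0.079, -0.328, 0.004]
[-0.079, -0.328, 0.004]
[-0.079, -0.328, 0.004]
[-0.078, -0.328, 0.004]
[-0.078, -0.328, 0.004]
spin/row -0.004
[0.076, -0.352, -0.0]
[0.076, -0.352, -0.0]
[0.076, -0.352, -0.0]
[0.077, -0.352, -0.0]
[0.077, -0.352, -0.0]
```

step_arm(
  linear=[
    [-0.04, -0.16, 0.02],
    [-0.04, -0.16, 0.02],
    [-0.04, -0.16, 0.02],
    [-0.04, -0.16, 0.02],
    [-0.04, -0.16, 0.02],
  ],
  spin=[0, 0, 0, 0, 0],
  jaw=[5, 5, 5, 5, 5],
)

```text
clock: 5.87
tcp_pos: [0.6513, 0.0091, 0.1222]
orientation: [2.693, 1.615, 0.002]
force: [1.4, -2.1, -0.2]
opening: 0.0238
```

step_arm(
  linear=[
    [-0.04, -0.16, 0],
    [-0.04, -0.16, 0],
    [-0.04, -0.16, 0],
    [-0.04, -0.16, 0],
    [-0.04, -0.16, 0],
  ],
  spin=[0, 0, 0, 0, 0],
  jaw=[5, 5, 5, 5, 5],
)

```text
clock: 6.28
tcp_pos: [0.6192, 0.0178, 0.122]
orientation: [-2.694, -1.616, -0.001]
force: [2.0, -0.7, -0.7]
opening: 0.0232
```

```bash
python3 -c "
from plan import *
st(); snap('scene','scene6')
b=cv2.imread('pics/scene6.png')
cv2.imwrite('pics/c6.png',cv2.resize(b[200:350,150:300],None,fx=4,fy=4))
s,R=state();p=s['tcp_pos'];d=p-H;print('stage',d@xh*1e3,d@yh*1e3);print(proj('scene',[p-[0,0,.077]]))
rows(stg(0,0,90),-28,10)"
```

```text
t 6.28 p [0.619 0.018 0.122] yaw -28.08 zax [ 0.001  0.    -1.   ] F [ 2.04  -0.684 -0.725] T [-0.122 -0.775 -0.032] open 0.0232 q7 [ 0.154  0.528 -0.363  1.696  0.221  0.957 -0.781]
stage 59.1293154718151 -40.1721972752887
[[249.266 295.247]]
spin/row -0.001
[0.039, -0.174, -0.01]
[0.039, -0.174, -0.01]
[0.039, -0.174, -0.01]
[0.039, -0.174, -0.01]
[0.039, -0.174, -0.01]
[0.04, -0.174, -0.01]
[0.04, -0.174, -0.01]
[0.04, -0.174, -0.01]
[0.04, -0.174, -0.01]
[0.04, -0.174, -0.01]
```

View pics/c6.png

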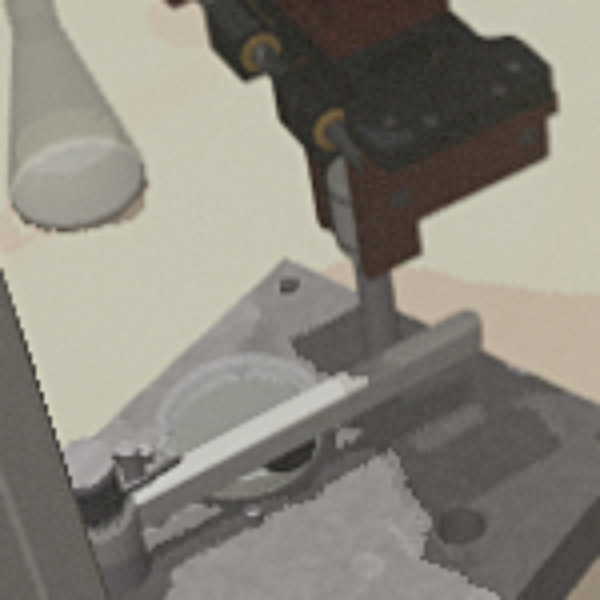

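step_arm(
  linear=[
    [0.04, -0.17, 0],
    [0.04, -0.17, 0],
    [0.04, -0.17, 0],
    [0.04, -0.17, 0],
    [0.04, -0.17, 0],
  ],
  spin=[0, 0, 0, 0, 0],
  jaw=[5, 5, 5, 5, 5],
)

```text
clock: 6.75
tcp_pos: [0.5924, 0.0404, 0.1216]
orientation: [2.694, 1.616, -0.002]
force: [1.2, -3.9, -1.9]
opening: 0.0235
```

step_arm(
  linear=[
    [0.04, -0.17, 0],
    [0.04, -0.17, 0],
    [0.04, -0.17, 0],
    [0.04, -0.17, 0],
    [0.04, -0.18, 0],
  ],
  spin=[0, 0, 0, 0, 0],
  jaw=[5, 5, 5, 5, 5],
)

```text
clock: 7.17
tcp_pos: [0.5668, 0.0644, 0.1222]
orientation: [2.694, 1.616, 0.002]
force: [3.3, -2.6, -0.3]
opening: 0.0233
```

step_arm(
  linear=[
    [0, 0, 0],
    [0, 0, 0],
    [0, 0, 0],
    [0, 0, 0],
    [0, 0, 0],
  ],
  spin=[0, 0, 0, 0, 0],
  jaw=[5, 5, 5, 5, 5],
)

```text
clock: 7.58
tcp_pos: [0.567, 0.0631, 0.1219]
orientation: [2.694, 1.615, 0.0]
force: [2.7, -2.8, -0.7]
opening: 0.0234
```

```bash
python3 -c "
from plan import *
st(); snap('scene','scene7');snap('top','top7')
b=cv2.imread('pics/scene7.png')
cv2.imwrite('pics/c7.png',cv2.resize(b[235:385,180:330],None,fx=4,fy=4))
s,R=state();p=s['tcp_pos'];d=p-H;print('stage',d@xh*1e3,d@yh*1e3);print(proj('scene',[p-[0,0,.077],p,H]))
rows(stg(0,0,90),-28,1)"
```

```text
t 7.58 p [0.567 0.063 0.122] yaw -28.13 zax [ 0. -0. -1.] F [ 2.706 -2.832 -0.673] T [-0.685 -0.708  0.052] open 0.0234 q7 [ 0.097  0.457 -0.385  1.818  0.212  0.907 -0.875]
stage 3.2816922774773003 -1.176853723028692
[[262.749 325.79 ]
 [258.355 291.368]
 [264.49  330.852]]
spin/row -0.025
[-0.003, -0.087, -0.104]
```

View pics/c7.png

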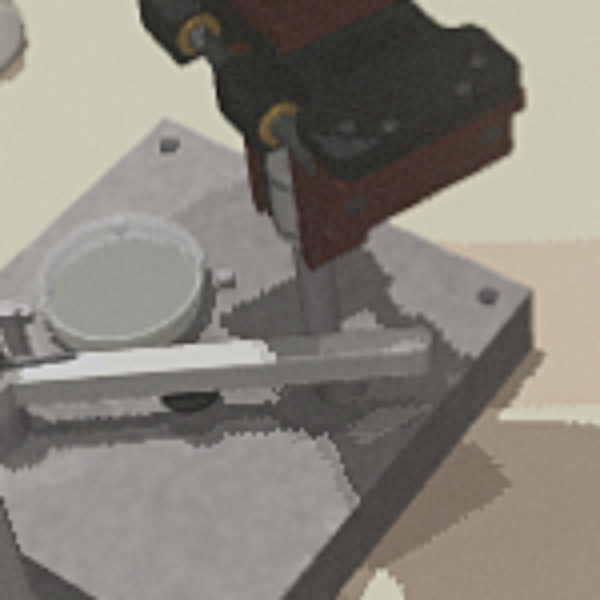

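View pics/top7.png

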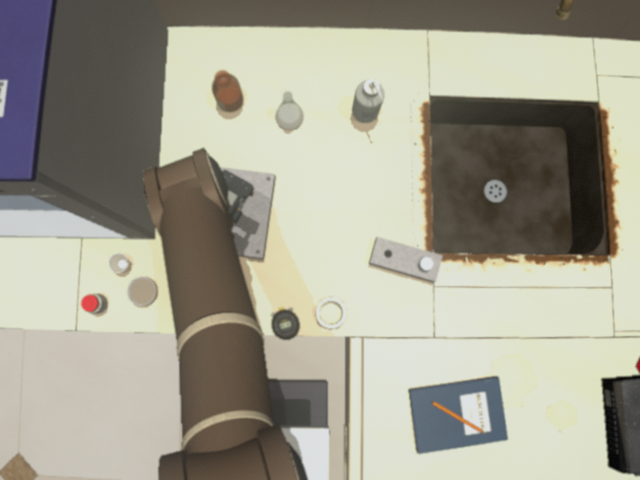

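```bash
python3 -c "
from plan import *
im=np.load('pics/scene7.npz')['im']; g=cv2.cvtColor(im,cv2.COLOR_RGB2GRAY)
print(g[298:320:2,248:272])
b=cv2.imread('pics/scene7.png')
cv2.imwrite('pics/c7b.png',cv2.resize(b[290:350,230:290],None,fx=10,fy=10,interpolation=cv2.INTER_CUBIC))
s,R=state();p=s['tcp_pos'];print(proj('scene',[p-[0,0,k] for k in np.arange(0,.08,.01)]))
"
```

```text
[[138 140 146 145 140  97  83  60  43  52  57  54  52  51  54  54  49  61
   78  83  96  92  88  84]
 [142 142 140 135 135 116  75  91  56  48  56  51  50  63  72  80  89  91
   90  85  88  87  94  89]
 [142 142 141 142 144 140  71  89  91  72  55  86  89  89  76  80  90  87
   90  88  92  87  89  84]
 [148 150 150 149 113 115  72  85  91  97  94  91  93  91  84  75  92  86
   93  87  87  81  89  93]
 [111 111  83  84  89  89  76  85  86  97  90  92  87  88  82  78  90  92
   89  87  84  85  85  84]
 [ 83  84  83  87  88  90  85  82  87  93  98  91  90  91  88  79  78  89
   86  85  82  87  93  89]
 [ 87  87  89  87  87  88  85  73  85  92  96  97  93  85  80  81  81  88
   86  88  85  87  94  87]
 [ 88  89  86  90  88  87  90  75  85  90  91  96  88  87  86  86  73  85
   91  85  86  80  96 131]
 [ 89  87  88  78  86  89  89  81  88  87  91  96  93  89  88  80  72  81
   93 132 131 145 136 140]
 [ 85  85  90  90  89  94  89  92  78  91  92  92  93  86  92  83  81 119
  156 143 140 146 146 144]
 [ 85  89  90  86  82  88  79  78  73  76  85  88  99  96 100 110 112 116
  123 124 125 114 120 117]]
[[258.355 291.368]
 [258.96  296.127]
 [259.554 300.795]
 [260.137 305.375]
 [260.711 309.87 ]
 [261.275 314.281]
 [261.829 318.611]
 [262.373 322.861]]
```

View pics/c7b.png

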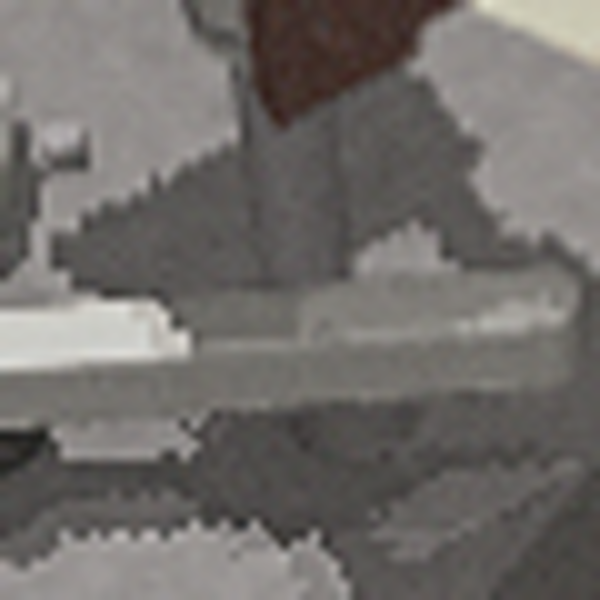

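step_arm(
  linear=[
    [0.01, -0.06, 0],
    [0, -0.05, 0],
    [0, 0, 0],
    [0, 0, 0],
    [0, 0, 0],
  ],
  spin=[0, 0, 0, 0, 0],
  jaw=[5, 5, 5, 5, 5],
)

```text
clock: 8.1
tcp_pos: [0.5629, 0.0659, 0.1217]
orientation: [-2.694, -1.616, 0.0]
force: [3.1, -1.4, -2.2]
opening: 0.0235
```

```bash
python3 -c "
from plan import *
st(); snap('scene','scene8')
b=cv2.imread('pics/scene8.png')
cv2.imwrite('pics/c8.png',cv2.resize(b[280:350,225:295],None,fx=8,fy=8,interpolation=cv2.INTER_CUBIC))
s,R=state();p=s['tcp_pos'];d=p-H;print('stage',d@xh*1e3,d@yh*1e3);print(proj('scene',[p-[0,0,.077],p,H]))"
```

```text
t 8.1 p [0.563 0.066 0.122] yaw -28.09 zax [-0. -0. -1.] F [ 3.135 -1.362 -2.239] T [-0.663 -0.833  0.024] open 0.0235 q7 [ 0.094  0.452 -0.387  1.827  0.212  0.904 -0.88 ]
stage -1.0077113537002185 0.9981961579202125
[[264.182 327.974]
 [259.873 293.567]
 [264.49  330.852]]
```

View pics/c8.png

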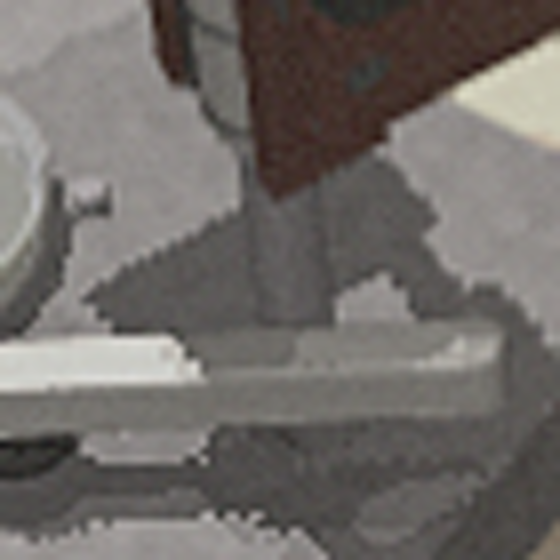

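step_arm(
  linear=[
    [0, 0, 0.1],
    [0, 0, 0.1],
    [0, 0, 0.1],
    [0, 0, 0],
    [0, 0, 0],
  ],
  spin=[0, 0, 0, 0, 0],
  jaw=[5, 5, 5, 5, 5],
)

```text
clock: 8.57
tcp_pos: [0.5624, 0.0655, 0.109]
orientation: [-2.694, -1.615, 0.003]
force: [1.4, -3.0, -3.3]
opening: 0.0235
```

```bash
python3 -c "
from plan import *
st()
s,R=state();p=s['tcp_pos'];d=p-H;print('stage',d@xh*1e3,d@yh*1e3,'tip',d[2]-.077)"
```

```text
t 8.57 p [0.562 0.066 0.109] yaw -28.1 zax [-0.002 -0.001 -1.   ] F [ 1.367 -2.963 -3.26 ] T [-1.025 -0.538  0.012] open 0.0235 q7 [ 0.09   0.468 -0.382  1.837  0.22   0.88  -0.887]
stage -1.4316774110904251 0.5702044697232587 tip -0.003985422494853216
```

step_arm(
  linear=[
    [0, 0, 0.06],
    [0, 0, 0.06],
    [0, 0, 0.06],
    [0, 0, 0.06],
    [0, 0, 0],
  ],
  spin=[0, 0, 0, 0, 0],
  jaw=[5, 5, 5, 5, 5],
)

```text
clock: 8.98
tcp_pos: [0.563, 0.0653, 0.0999]
orientation: [2.694, 1.615, -0.001]
force: [1.8, -4.5, -2.1]
opening: 0.0233
```

```bash
python3 -c "
from plan import *
st(); snap('scene','scene9')
b=cv2.imread('pics/scene9.png')
cv2.imwrite('pics/c9.png',cv2.resize(b[280:350,225:295],None,fx=8,fy=8,interpolation=cv2.INTER_CUBIC))
s,R=state();p=s['tcp_pos'];d=p-H;print('stage',d@xh*1e3,d@yh*1e3,'tip',d[2]-.077)"
```

```text
t 8.98 p [0.563 0.065 0.1  ] yaw -28.12 zax [-0.    -0.001 -1.   ] F [ 1.82  -4.548 -2.134] T [-1.467 -0.578 -0.032] open 0.0233 q7 [ 0.087  0.479 -0.378  1.844  0.228  0.861 -0.893]
stage -0.9075409948883918 0.3708162164350716 tip -0.013105923826099694
```

View pics/c9.png

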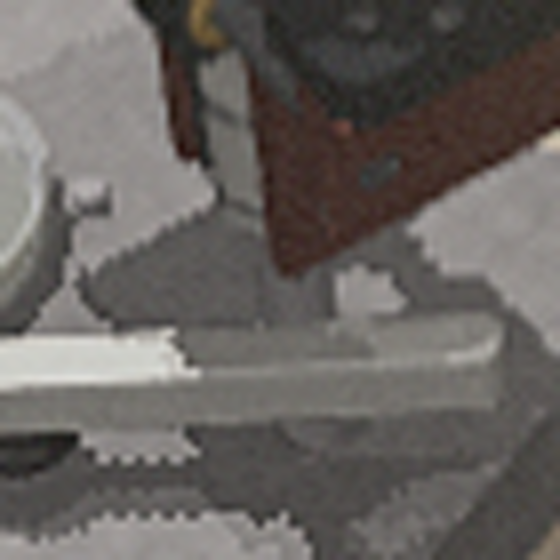

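step_arm(
  linear=[
    [0, 0, 0.06],
    [0, 0, 0.06],
    [0, 0, 0.06],
    [0, 0, 0.06],
    [0, 0, 0.06],
  ],
  spin=[0, 0, 0, 0, 0],
  jaw=[5, 5, 5, 5, 5],
)

```text
clock: 9.45
tcp_pos: [0.5631, 0.0652, 0.0883]
orientation: [2.694, 1.615, -0.001]
force: [0.7, -6.2, 1.4]
opening: 0.0232
```

```bash
python3 -c "
from plan import *
st()
s,R=state();p=s['tcp_pos'];d=p-H;print('stage',d@xh*1e3,d@yh*1e3,'tip',d[2]-.077)"
```

```text
t 9.45 p [0.563 0.065 0.088] yaw -28.13 zax [ 0.    -0.001 -1.   ] F [ 0.699 -6.213  1.353] T [-1.528 -0.268 -0.062] open 0.0232 q7 [ 0.082  0.495 -0.373  1.853  0.237  0.837 -0.901]
stage -0.7460772828621532 0.2918313550474908 tip -0.0247047075419077
```

step_arm(
  linear=[
    [-0.015, 0.01, 0],
    [0, 0, 0.05],
    [0, 0, 0.05],
    [0, 0, 0.04],
    [0, 0, 0],
  ],
  spin=[0, 0, 0, 0, 0],
  jaw=[5, 5, 5, 5, 5],
)

```text
clock: 9.87
tcp_pos: [0.5632, 0.0651, 0.0828]
orientation: [2.694, 1.615, -0.0]
force: [0.9, -4.1, 3.3]
opening: 0.0233
```

```bash
python3 -c "
from plan import *
st()
s,R=state();p=s['tcp_pos'];d=p-H;print('stage',d@xh*1e3,d@yh*1e3,'tip',d[2]-.077)"
```

```text
t 9.87 p [0.563 0.065 0.083] yaw -28.1 zax [ 0. -0. -1.] F [ 0.888 -4.096  3.339] T [-1.434 -0.178 -0.058] open 0.0233 q7 [ 0.081  0.502 -0.371  1.857  0.24   0.826 -0.903]
stage -0.6736994180195618 0.19229663046381337 tip -0.030204996139508784
```

step_arm(
  linear=[
    [0, 0, 0.02],
    [0, 0, 0.02],
    [0, 0, 0],
    [0, 0, 0],
    [0, 0, 0],
  ],
  spin=[0, 0, 0, 0, 0],
  jaw=[5, 5, 5, 5, 5],
)

```text
clock: 10.28
tcp_pos: [0.5634, 0.0652, 0.0826]
orientation: [2.693, 1.615, 0.001]
force: [-4.1, -5.8, 15.7]
opening: 0.0233
```

```bash
python3 -c "
from plan import *
st(); snap('scene','scene10')
b=cv2.imread('pics/scene10.png')
cv2.imwrite('pics/c10.png',cv2.resize(b[260:360,205:305],None,fx=6,fy=6,interpolation=cv2.INTER_CUBIC))
s,R=state();p=s['tcp_pos'];d=p-H;print('stage',d@xh*1e3,d@yh*1e3,'tip',d[2]-.077)"
```

```text
t 10.28 p [0.563 0.065 0.083] yaw -28.11 zax [ 0.001 -0.001 -1.   ] F [-4.055 -5.844 15.654] T [-1.504  0.908  0.026] open 0.0233 q7 [ 0.08   0.502 -0.371  1.857  0.241  0.825 -0.904]
stage -0.4388763945373835 0.3397077826190863 tip -0.030395213208637577
```

View pics/c10.png

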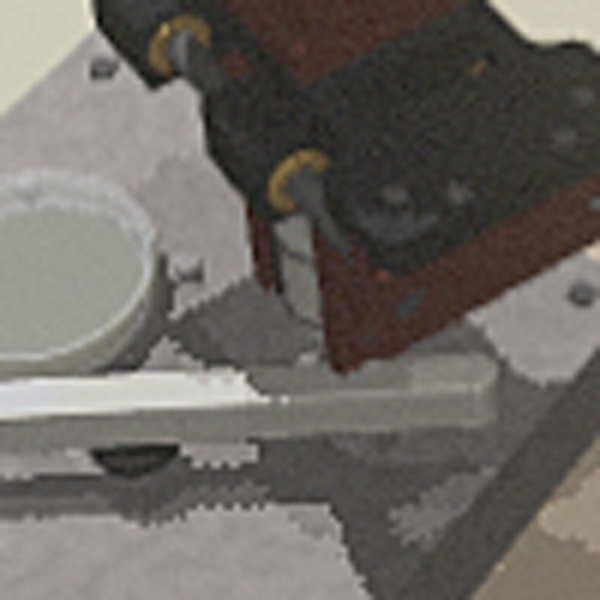

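step_arm(
  linear=[
    [0, 0, -0.03],
    [0, 0, 0],
    [0, 0, 0],
    [0, 0, 0],
    [0, 0, 0],
  ],
  spin=[0, 0, 0, 0, 0],
  jaw=[24, 27, 30, 35, 40],
  force=20,
)

```text
clock: 10.75
tcp_pos: [0.5628, 0.0661, 0.082]
orientation: [-2.693, -1.616, -0.0]
force: [2.1, -0.1, 0.7]
opening: 0.0336
```

step_arm(
  linear=[
    [0, 0, 0],
    [0, 0, 0],
    [0, 0, 0],
    [0, 0, 0],
    [0, 0, 0],
  ],
  spin=[0, 0, 0, 0, 0],
  jaw=[50, 60, 80, 100, 100],
)

```text
clock: 11.17
tcp_pos: [0.5629, 0.0655, 0.0821]
orientation: [-2.694, -1.616, 0.001]
force: [0.6, 0.5, 0.6]
opening: 0.0651
```

```bash
python3 -c "
from plan import *
st(); snap('scene','scene11')
b=cv2.imread('pics/scene11.png')
cv2.imwrite('pics/c11.png',cv2.resize(b[250:350,205:305],None,fx=6,fy=6,interpolation=cv2.INTER_CUBIC))"
```

```text
t 11.17 p [0.563 0.065 0.082] yaw -28.08 zax [-0.  0. -1.] F [0.555 0.54  0.582] T [-0.024 -0.061 -0.03 ] open 0.0651 q7 [ 0.081  0.503 -0.372  1.858  0.24   0.825 -0.903]
```

View pics/c11.png

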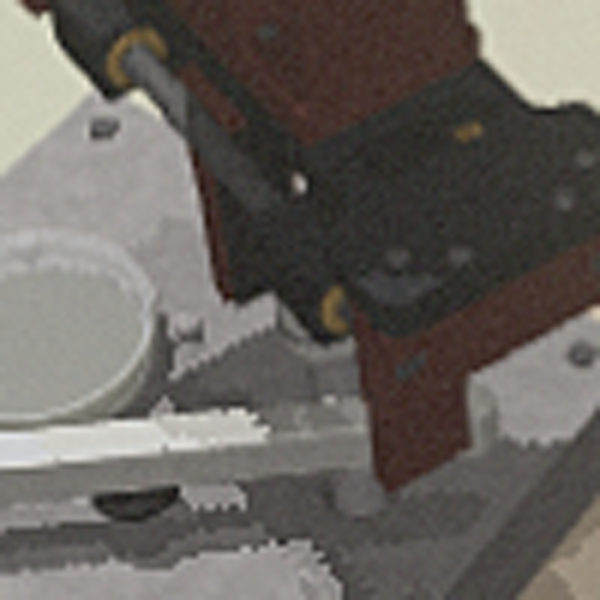

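step_arm(
  linear=[
    [0, 0, 0],
    [0, 0, 0],
    [0, 0, 0],
    [0, 0, 0],
    [0, 0, 0],
  ],
  spin=[0, 0, 0, 0, 0],
  jaw=[100, 100, 100, 100, 100],
)

```text
clock: 11.63
tcp_pos: [0.5631, 0.0653, 0.0823]
orientation: [2.694, 1.616, 0.0]
force: [-0.3, -0.8, 0.2]
opening: 0.088
```

step_arm(
  linear=[
    [0, 0, -0.1],
    [0, 0, -0.2],
    [0, 0, -0.3],
    [0, 0, -0.4],
    [0, 0, -0.4],
  ],
  spin=[0, 0, 0, 0, 0],
  jaw=[100, 100, 100, 100, 100],
)

```text
clock: 12.05
tcp_pos: [0.5632, 0.0654, 0.1399]
orientation: [2.694, 1.616, 0.001]
force: [0.5, 0.2, 0.6]
opening: 0.088
```

step_arm(
  linear=[
    [0, 0, -0.6],
    [0, 0, -0.8],
    [0, 0, -0.8],
    [0, 0, -0.5],
    [0, 0, -0.2],
  ],
  spin=[0, 0, 0, 0, 0],
  jaw=[100, 100, 100, 100, 100],
)

```text
clock: 12.47
tcp_pos: [0.5646, 0.0658, 0.2592]
orientation: [2.692, 1.615, 0.009]
force: [-0.4, -0.0, 0.1]
opening: 0.0878
```

```bash
python3 -c "
from plan import *
st(); snap('scene','scene12')
b=cv2.imread('pics/scene12.png')
cv2.imwrite('pics/c12.png',cv2.resize(b[230:380,170:320],None,fx=4,fy=4,interpolation=cv2.INTER_CUBIC))
rows([.42,-.30,.25],-70,15)"
```

```text
t 12.47 p [0.565 0.066 0.259] yaw -28.09 zax [ 0.007  0.001 -1.   ] F [-0.364 -0.007  0.147] T [-0.011 -0.05  -0.035] open 0.0878 q7 [ 0.125  0.314 -0.415  1.673  0.136  1.177 -0.815]
spin/row 0.559
[-0.651, 0.074, 0.013]
[-0.647, 0.106, 0.013]
[-0.641, 0.138, 0.013]
[-0.633, 0.169, 0.013]
[-0.624, 0.199, 0.013]
[-0.614, 0.229, 0.014]
[-0.602, 0.259, 0.014]
[-0.589, 0.288, 0.014]
[-0.574, 0.316, 0.014]
[-0.558, 0.344, 0.014]
[-0.54, 0.371, 0.015]
[-0.522, 0.397, 0.015]
[-0.502, 0.422, 0.015]
[-0.481, 0.446, 0.015]
[-0.458, 0.469, 0.015]
```

View pics/c12.png

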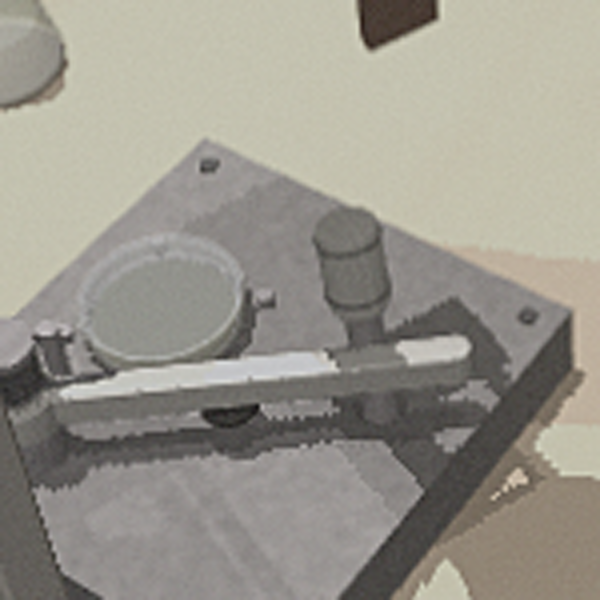

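step_arm(
  linear=[
    [-0.5, 0.05, 0],
    [-0.8, 0.1, 0],
    [-0.8, 0.1, 0],
    [-0.8, 0.1, 0],
    [-0.8, 0.1, 0],
  ],
  spin=[0, 0, 0, 0, 0],
  jaw=[100, 100, 100, 100, 100],
)

```text
clock: 12.93
tcp_pos: [0.5078, -0.075, 0.2531]
orientation: [-2.693, -1.616, 0.002]
force: [0.1, 0.9, -0.6]
opening: 0.0882
```

step_arm(
  linear=[
    [-0.8, 0.1, 0],
    [-0.8, 0.3, 0],
    [-0.7, 0.3, 0],
    [-0.4, 0.2, 0],
    [0, 0, 0],
  ],
  spin=[0, 0, 0, 0, 0],
  jaw=[100, 100, 100, 100, 100],
)

```text
clock: 13.35
tcp_pos: [0.4885, -0.1908, 0.253]
orientation: [-2.699, -1.607, 0.004]
force: [0.7, 0.9, -0.3]
opening: 0.0879
```

```bash
python3 -c "
from plan import *
st(); snap('scene','scene13');snap('top','top13')
b=cv2.imread('pics/scene13.png');a=cv2.imread('pics/top13.png')
cv2.imwrite('pics/c13.png',np.hstack([cv2.resize(b[260:380,170:290],(400,400)),cv2.resize(a[150:270,165:285],(400,400))]))"
```

```text
t 13.35 p [ 0.488 -0.191  0.253] yaw -28.46 zax [-0.002 -0.001 -1.   ] F [ 0.659  0.911 -0.305] T [-0.058  0.007 -0.018] open 0.0879 q7 [ 0.511  0.231 -0.277  1.783  0.071  1.139 -0.285]
```

View pics/c13.png

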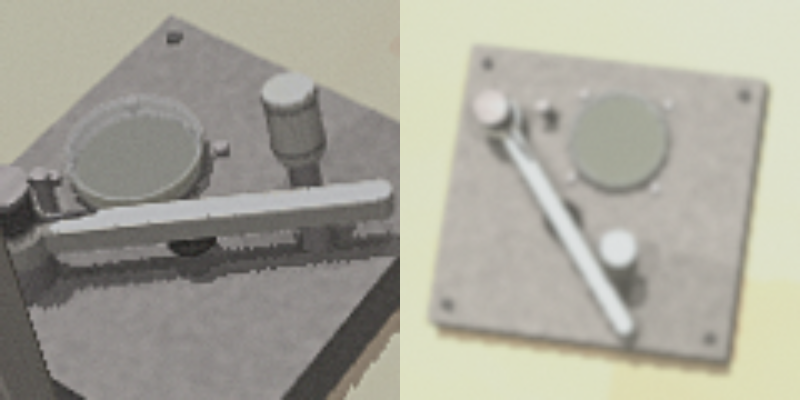

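Run:
```python
from h import *
L={n:np.load(f'pics/{n}13.npz') for n in('scene','top')}
def cen(n,box,lo):
    x0,x1,y0,y1=box; g=cv2.cvtColor(L[n]['im'],cv2.COLOR_RGB2GRAY)[y0:y1,x0:x1]
    g=cv2.GaussianBlur(cv2.resize(g,None,fx=4,fy=4,interpolation=cv2.INTER_CUBIC),(0,0),2)
    k,lab,st,c=cv2.connectedComponentsWithStats((g>=lo).astype(np.uint8)); i=1+np.argmax(st[1:,4]); print(n,st[i]/4)
    return [x0+(c[i][0]+.5)/4-.5,y0+(c[i][1]+.5)/4-.5]
a=cen('scene',(246,268,278,296),150);b=cen('top',(222,240,216,231),185)
print(a,b,tri(('scene',a),('top',b)))
```

```text
scene [  2.     0.    20.    13.75 803.5 ]
top [  2.75   2.    11.5   11.5  421.25]
[np.float64(257.7696017423771), np.float64(283.7889701306783)] [np.float64(230.05274480712166), np.float64(223.02544510385758)] (array([0.57665967, 0.05034154, 0.1209931 ]), np.float64(0.002019097060131326))
```

Run:
```python
from h import *
g=cv2.cvtColor(np.load('pics/scene13.npz')['im'],cv2.COLOR_RGB2GRAY);print(g[278:296,246:270])
for v in (286,287,288): print(tri(('scene',[257.3,v]),('top',[230.05,223.03])))
```

```text
[[141 143 139 137 151 165 176 179 184 182 180 181 179 181 180 181 182 180
  180 179 183 181 180 181]
 [142 142 137 137 139 143 155 161 169 180 183 183 181 182 183 179 183 180
  180 181 181 179 180 183]
 [143 147 143 141 139 143 142 139 143 157 170 177 181 180 179 180 179 180
  182 179 180 182 178 183]
 [146 144 147 144 144 143 143 142 142 149 164 176 184 182 180 178 180 181
  182 182 181 180 182 182]
 [145 141 140 139 141 141 157 171 174 177 183 182 185 187 182 181 181 179
  182 178 181 179 179 184]
 [139 144 135 134 142 166 181 189 189 187 186 186 187 186 183 188 183 183
  182 180 182 183 179 183]
 [140 138 137 145 177 182 189 185 188 185 183 185 185 185 187 186 188 185
  174 176 185 183 180 181]
 [134 136 139 170 192 187 187 185 186 187 186 186 186 185 185 186 187 186
  150 155 167 177 181 182]
 [136 135 151 187 185 187 186 184 185 183 186 186 185 185 185 188 191 177
  114 125 144 154 159 171]
 [140 144 164 193 189 185 185 185 185 184 184 186 187 184 188 189 166 159
   78 110 148 143 141 145]
 [142 143 141 191 190 187 186 184 185 186 183 184 188 188 190 176 128 122
   90 119 149 14
[... 260 characters left out ...]
42 117 114 114  93  86  71
   81 104 146 143 147 142]
 [142 145 144  85  85 106 114 106 115 119 114 113 110 101  92  75  84  88
   91  99 149 144 143 145]
 [142 146 144 103  71  85  96  89  96  90  95  94  90  87 100  99 107 103
   95  94 129 140 143 144]
 [140 142 143 114  83  86  97  89  84  85  99  86  95  98 109 117 107 104
  101  86 117 143 143 141]
 [134 138 144 136  85 105 110 118 102 103 115 110 117 110 111 115 110 101
  101  95 126 150 144 140]]
(array([0.57741242, 0.05100309, 0.11664107]), np.float64(0.0018665495819475521))
(array([0.57761126, 0.05123373, 0.11469368]), np.float64(0.0021032443344833006))
(array([0.57781072, 0.05146525, 0.11273974]), np.float64(0.002340709820948763))
```

```bash
python3 -c "
from cell import ticket
print(ticket.job_done())"
```

```text
the job is handed in; nothing more can be done
None
```

I pulled the tall pin from the stand, pushed the sprung arm back with it along an arc clear of the dish, and lowered it into the stage hole. I pressed it to the floor of the hole: 16 N upward at TCP z 0.0826, against 0.082 expected. Then I let go, backed the gripper well away and handed the job in at about 13.5 s.

**Last checks in both views:**
- **Pin and arm:** the pin stays down in the hole, leaning as foretold. It holds the arm at about 0.90 rad, clear of the dish.
- **Dish:** it still sits between its studs.
- **Pin height:** I measured the head top at about 0.116 m. Seated and leaning 12 degrees, it should be about 0.1165 m.

**Checks that disagreed:**
- **Camera rays:** the rays from the two cameras missed each other by about 2 mm, within the stated calibration. I went by the scene camera, which matched the tip of the held pin to within a pixel.
- **Automatic pin-height mask:** it first took in some background and gave 0.121 m, so I re-read the rim of the head by eye from the pixels.
- **View of the hole:** the arm and gripper hid the hole while the pin went in, so I judged the entry by force and depth.

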